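# Stand a tilting lattice frame on its kickstand and hold it

## Robot

A 6-joint arm with a two-finger parallel gripper is mounted at the origin on the work surface. World frame = base frame: x ahead of the robot, y to its left, z up, the work surface at z = 0. Lengths are in mm, angles in rad, forces in N, time in s.
With the tool pointing down it reaches from about 350 to 975 mm from the base axis. Payload 7.1 kg.
Tool frame: the origin (TCP) lies midway between the tips of the shut fingers; the grasp point (between the pads) lies 19 mm behind it (ctrl.pinch_z is the distance from the TCP to the grasp point, in mm); z points along the fingers, y is the direction in which the jaws open and shut (so a half turn about z gives the same grasp; the last joint's range is limited). The gripper opens to 88 mm and grips with 3 to 60 N. Pads are 20 mm wide; open, the fingers measure 115 mm over their backs; the gripper's body (75 mm by 178 mm) begins 61 mm behind the grasp point.
Start: joints at [1.172, 0.423, 1.63, -0, 1.089, -0.019], TCP at [231.677, 580.457, 190.275] pointing down, gripper open.
Joint ranges: [-3, 3], [-0.9, 2.11], [0.09, 2.58], [-1.31, 4.45], [0.11, 2.69], [-2.54, 2.54]. Speed limits (rad/s): [2.39, 2.39, 3.01, 3.14, 3.14, 3.14].

## Interface

Orientations are given as a rotation vector (axis times angle).
In Python, from workcell import ctrl gives the robot as it stands.
- The arm moves only by the tool jog_arm, never from a script. Its arguments are lists of equal length, an entry for each row: "xyz": the shift along the world's x, y, z in mm, a list of three; "yaw": the turn about the world's z in degrees. A call has 1 to 20 rows; each row shifts and turns the pose as measured when the row begins; what a row does not reach is not made up. A row lasts 1/12 s, in which the tool goes at most 41.7 mm and 7.16 degrees, less where a joint would pass 70% of its speed; a pose out of reach is approached as far as the arm can. A call with a gripper value outside its range is refused whole. "gripper" is the closure, from 0 (fully open) to 1 (shut), set as the call begins (left out, the last holds). The fingers move at their own pace and stop on an object; the grip force is fixed at half the most. Time passes only in rows, so rows that do not move let the fingers close. It gives the time, the measured TCP pose, the force and the opening at its end, in the units of the state.
- ctrl.get_obs(): the state, without advancing time (a new reading comes with each control period).
- ctrl.get_image(name): name is "scene" or "top" or "wrist"; returns a dict with "img" (384x512x3 uint8, blue, green, red), "K" (3x3 intrinsics, pixels), "R" (3x3) and "t" (3): a world point X has camera coordinates R X + t. Camera axes: x right, y down, z forward; pixel columns grow to the right and rows downward; lengths in mm; the calibration is good to about 2 mm. The wrist camera is an equidistant fisheye: a pixel r from the principal point sees the ray r / f radians off the axis. A picture is of the moment at which its call begins. There is no depth.
- ctrl.close_job(): hands the job in, once; it reports no verdict.
Trained networks look in a picture, given as the dict that the camera call returned (one of the last four; its "shot" number tells which), for a name from the list of things; names that differ only in an ending like _2 or _b are one class to them, and where a whole thing is asked for, a point or a joint stands for the part that bears it (a point fixed in the world has none). Each returns a list of dicts, best first, with "confidence" (0 to 1); they miss things now and then, are a little off and sometimes report something else, mostly with a low value. They report only what shows in the picture. A call takes as long as a camera call.
- ctrl.find_in(picture, thing): "centre" ([column, row] as shares, 0 to 1, of the picture: columns of its width, rows of its height, amid what is visible of it).
- ctrl.regions_of(picture, thing): "region" (384x512 bool, what is visible of it) and "centre" ([column, row] as shares, 0 to 1, of the picture: columns of its width, rows of its height, amid what is visible of it).
- ctrl.pinpoint(picture, thing): "centre" ([column, row] as shares, 0 to 1, of the picture: columns of its width, rows of its height: a listed point, or the origin of a listed thing).
The state is a dict: "t": time; "qpos": joint angles; "qvel": joint speeds; "joint_torque": joint torques, N m; "ee_pos": TCP position; "orientation": TCP orientation; "ft_force": force on the tool from outside, world axes, zero at the start; "moment": the same for the moment, N m; "width": finger opening in mm.
Only numpy, scipy, OpenCV 4.12 (cv2) and the standard library are available. Lean on these libraries where they do the work, as an engineer would, in place of code of your own. Each camera call takes 0.05 s, during which the arm holds its last target.

## Task

The small hinged lattice frame with the condenser is leaning back away from its kickstand. While it still leans, flip its folded kickstand down over centre until it snaps fully down; then raise the frame by its top rail until it is upright with the kickstand's foot on the base plate. Finish while still holding the top rail there, because the frame falls back if let go, and leave the other glassware and tools alone.

Things in the scene. Friction and masses are not known exactly. Their poses are not given: they have to be found in the camera images.
- base: Fixed dark steel base plate, 270 x 220 x 12 mm. Origin on the bench; x axis points to the side the frame leans to (back), the plate reaching from x = -140 to +130 mm and y = -110 to +110 mm. The frame's hinge line runs along y through (0, 0, 30 mm), between small steel lugs at y = +-80 mm.
- frame (a joint): Lean of the frame, rad: 0 = upright, positive = leaning back (base +x), 0.55 = rear stop and start, -0.3 = front stop. Its weight (0.95 kg, about 15 % either way) and a spring pull it back at all angles: about 3 to 7 N at the rail. Kickstand down, its foot meets the base plate at 0 and stops it tipping forward; folded, it would go on.
- rail: Top rail of the frame: a round aluminium sleeve, 16 mm thick, 134 mm long along its y (base y), turning freely on its bar, between dark blocks on the two 12 mm posts at y = +-80 mm. Origin at its middle on its axis, 220 mm from the hinge line: 250 mm above the bench when upright, 218 mm at the start. The 36 mm condenser behind the frame at y = +20 mm ends 43 mm below it.
- leg_hub (a point): Centre of the kickstand's hub, on its pivot axis, 50 mm in front of the frame's plane, 100 mm from the hinge line and at y = -50 mm. Axes turn with the frame: x back (pivot axis), y along the rail, z up along the posts.
- leg_foot (a point): Centre of the 18 mm rubber ball foot at the kickstand's end. The kickstand is a 12 mm steel rod from hub to foot, 110 mm from the pivot axis, slanting forward (in hub axes: x from -16 mm at 20 mm out to -52 mm at 110 mm out). Folded, it points to hub +y, rising 0.15 rad towards hub +z.
- leg (a joint): Kickstand angle, rad, about hub x: 0 = folded (start), growing as it swings from hub +y down towards hub -z; 1.72 = along -z, 1.84 = stop, fully down, just past that. An over-centre spring strut at the hub drives it back to 0 below about 0.8 and on to 1.84 above; it takes about 3 to 6 N at 75 mm from the pivot at first, less near the centre.
- beaker: Glass beaker, 66 mm wide, 85 mm high, beside the base plate; a bystander, origin under its middle. Leave it alone.
- flask: Green conical flask, 72 mm wide, 100 mm high, on the other side of the plate; a bystander, origin under its middle. Leave it alone.
- cork_ring: Cork ring, 90 mm wide, 25 mm high, behind the plate; a bystander, origin under its middle. Leave it alone.
- boss: Small dark boss head with a screw, about 60 mm long and 24 mm high, behind the plate; a bystander, origin under its middle. Leave it alone.
- stopper: Rubber stopper, 38 mm wide, 28 mm high, beside the plate's front; a bystander, origin under its middle. Leave it alone.
- reagent: Amber jar with a black cap, 60 mm wide, 120 mm high, far to the left; a bystander, origin under its middle. Leave it alone.
- spatula: Steel spatula, 170 mm long, lying far to the right; a bystander, origin under its middle. Leave it alone.

How it is judged (in metres and radians):
On the way, in this order (a step that is already met when the one before it is completed fails the run):
1. the kickstand is flipped fully down while the frame still leans back (value of joint leg above 1.72 rad and value of joint frame above 0.35 rad), for 0.2 s.
2. the frame is raised upright, held at its top rail (value of joint frame between -0.07 and 0.07 rad and value of joint leg above 1.72 rad and contact force between the fingers and rail above 0.5 N), for 0.3 s.
At the end, for the whole second after the job is handed in: The kickstand is past its dead point and down (above 1.72 rad), the frame is upright within 0.07 rad and still, and the fingers are holding its top rail (more than 0.5 N) (all of step 2 and velocity of joint frame between -0.1 and 0.1 rad/s); the arm keeps its last pose, push and grip.
It fails at once if a beaker, flask or reagent jar is knocked over or shoved away (over 40 mm) (distance of any of beaker, flask, reagent from where it was at the start of the episode above 0.04 m or angle between any of beaker, flask, reagent's own z axis and vertical above 0.6 rad).
It fails at once if the cork ring, boss head, stopper or spatula is shoved away (over 40 mm) (distance of any of cork_ring, boss, stopper, spatula from where it was at the start of the episode above 0.04 m).
It also fails if it takes over 48 s, if anything falls off the work surface, if the arm or the gripper's body presses on something with over 40 N, if the wrist force passes 120 N, or if a joint passes its speed limit or range.

## Working session

There is one attempt and no reset: what is moved stays moved. The work goes in short steps, Python scripts to look and compute and a tool call to move; the robot and the scene stay as the last step left them, time stands still between calls to the robot, and variables do not carry over. Pictures are saved under pics/ and viewed, and the job is handed in when it is done.

Besides the shell and the picture viewer there is one more tool, called as name([rows], argument=value, ...), one row to a line, values as JSON. jog_arm: Moves the arm, as the interface text tells. Its arguments: {"type":"object","properties":{"xyz":{"type":"array","items":{"type":"array","items":{"type":"number"}}},"yaw":{"type":"array","items":{"type":"number"}},"gripper":{"type":"number"}},"required":["xyz","yaw"]}

```bash
mkdir -p pics
cat > h.py <<'E'
import numpy as np, cv2
from workcell import ctrl
def px(pic,name):
    r=ctrl.pinpoint(pic,name)
    h,w=pic["img"].shape[:2]
    return [(np.array(d["centre"])*[w,h],d["confidence"]) for d in r[:2]]
def P(pic):
    return np.array(pic["K"])@np.hstack([np.array(pic["R"]),np.array(pic["t"]).reshape(3,1)])
def tri(p1,u1,p2,u2):
    X=cv2.triangulatePoints(P(p1),P(p2),np.array(u1,float).reshape(2,1),np.array(u2,float).reshape(2,1))
    return (X[:3]/X[3]).ravel()
def proj(pic,X):
    x=P(pic)@np.append(X,1); return x[:2]/x[2]
E
python3 - <<'E'
from h import *
s=ctrl.get_image("scene"); t=ctrl.get_image("top")
cv2.imwrite("pics/s0.png",s["img"]); cv2.imwrite("pics/t0.png",t["img"])
np.set_printoptions(precision=1,suppress=True)
for n in ["base","rail","leg_hub","leg_foot","beaker","flask","cork_ring","boss","stopper","reagent","spatula"]:
    a=px(s,n);b=px(t,n)
    print(n,a,b, tri(s,a[0][0],t,b[0][0]) if a and b else None)
print(ctrl.get_obs())
E
```

```text
base [(array([257.4, 229.7]), 0.85)] [(array([253.1, 222.8]), 0.97)] [507.2  12.6   1.9]
rail [(array([289.5, 194.6]), 0.48)] [(array([240.5, 173. ]), 0.63)] [615.9  31.6 213.9]
leg_hub [(array([244.4, 210.9]), 0.81), (array([316.6, 230.7]), 0.39)] [(array([267.5, 210.4]), 0.78)] [509.4 -40.4 147.5]
leg_foot [(array([251.7, 180.3]), 0.46)] [(array([232.6, 224.6]), 0.53)] [470.6  63.2 173.1]
beaker [(array([285.6, 197.3]), 0.68)] [(array([193.9, 221.8]), 0.91)] [519.1 198.    6.7]
flask [(array([224. , 279.4]), 0.88)] [(array([316.3, 208.5]), 0.92)] [ 532.2 -201.3    0.4]
cork_ring [(array([302.2, 271.2]), 0.88), (array([254. , 231.8]), 0.17)] [(array([259.6, 159.6]), 0.77)] [716.1 -33.8 -14.7]
boss [(array([255.3, 179.2]), 0.56), (array([315.5, 227.8]), 0.52)] [(array([209.3, 173.9]), 0.66)] [569.5  63.7 269.4]
stopper [(array([252.8, 192.2]), 0.62)] [(array([233.6, 227.9]), 0.47), (array([203.1, 258.9]), 0.46)] [470.4  65.  117.8]
reagent [(array([316.5, 150.7]), 0.72)] [(array([107. , 239.2]), 0.77), (array([314.6, 207.2]), 0.3)] [489.6 482.5   9.4]
spatula [(array([139.4, 334.1]), 0.65)] [(array([402. , 224.2]), 0.97), (array([244. , 174.4]), 0.74)] [ 452.2 -470.9   13.9]
{'t': 1.2, 'qpos': array([ 1.2,  0.4,  1.6, -0. ,  1.1, -0. ]), 'qvel': array([-0., -0.,  0., -0., -0., -0.]), 'joint_torque': array([ -0. , -54.5, -27.4,   0.1,   0. ,   0. ]), 'ee_pos': array([231.7, 580.4, 190.3]), 'orientation': array([ 0.6,  3.1, -0. ]), 'ft_force': array([-0.2, -0.4, -0.3]), 'moment': array([ 0., -0., -0.]), 'width': 87.8724969568578}
```

View pics/s0.png

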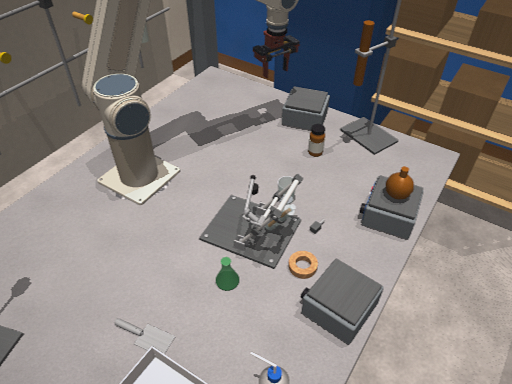

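View pics/t0.png

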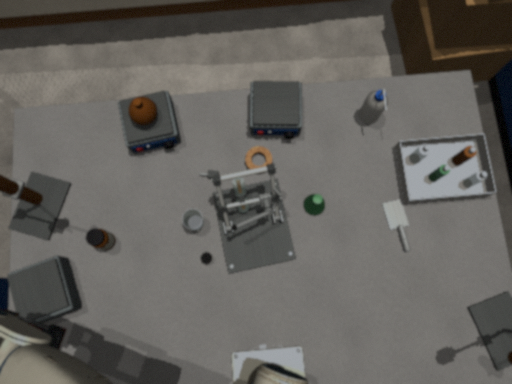

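Run:
```python
from h import *
s=ctrl.get_image("scene"); t=ctrl.get_image("top")
cv2.imwrite("pics/s1.png",cv2.resize(s["img"][160:290,180:350],None,fx=4.6,fy=4.6,interpolation=cv2.INTER_CUBIC))
cv2.imwrite("pics/t1.png",cv2.resize(t["img"][140:280,180:330],None,fx=4.2,fy=4.2,interpolation=cv2.INTER_CUBIC))
```

```text
(no output)
```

View pics/s1.png

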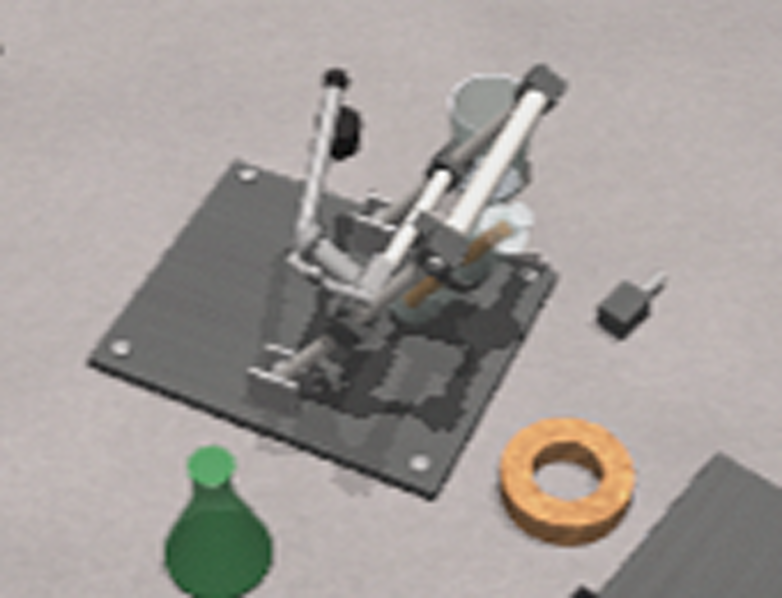

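View pics/t1.png

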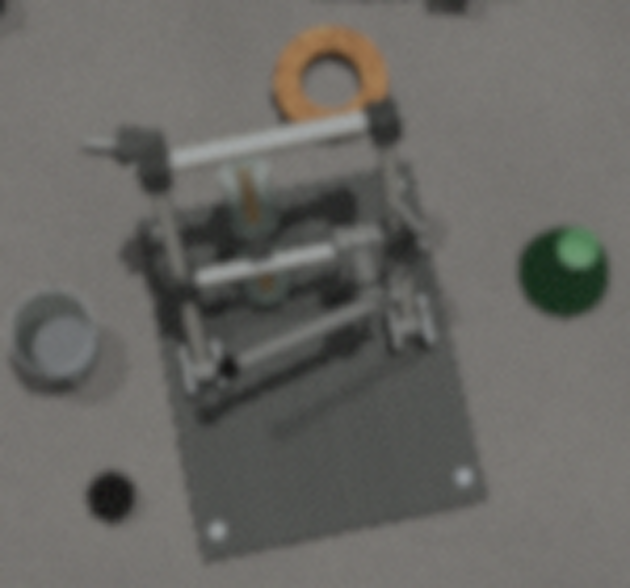

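```bash
cat >> h.py <<'E'
def base2w(p,X):
    c,s=np.cos(p[2]),np.sin(p[2]); X=np.array(X,float)
    return np.array([p[0]+c*X[0]-s*X[1],p[1]+s*X[0]+c*X[1],X[2]])
def fr(lean,X):  # frame axes: origin at hinge line
    c,s=np.cos(lean),np.sin(lean); x,y,z=X
    return np.array([c*x+s*z,y,30-s*x+c*z])
def legpt(th,d,x):  # point at distance d from pivot along leg, hub offset x
    a=0.15-th
    return np.array([-50+x,-50+d*np.cos(a),100+d*np.sin(a)])
E
python3 - <<'E'
from h import *
from scipy.optimize import least_squares
np.set_printoptions(precision=2,suppress=True)
s=ctrl.get_image("scene"); t=ctrl.get_image("top")
sc=lambda u:(np.array(u)+.5)/4.6-.5+[180,160]
tc=lambda u:(np.array(u)+.5)/4.2-.5+[180,140]
obs=[(s,sc((238,160)),[-140,110,12],0),(s,sc((90,362)),[-140,-110,12],0),(s,sc((435,495)),[130,-110,12],0),(s,sc((557,268)),[130,110,12],0),
(t,tc((205,560)),[-140,110,12],0),(t,tc((487,495)),[-140,-110,12],0),
(s,sc((335,78)),'foot',1),(t,tc((228,368)),'foot',1),
(s,sc((548,92)),[0,67,220],2),(s,sc((455,232)),[0,-67,220],2),(t,tc((172,158)),[0,67,220],2),(t,tc((365,122)),[0,-67,220],2)]
def pt(p,X,k):
    lean=.55
    if k==0: B=X
    elif k==1: B=fr(lean,legpt(0,110,-52))
    else: B=fr(lean,X)
    return base2w(p,B)
def res(p): return np.concatenate([proj(o[0],pt(p,o[2],o[3]))-o[1] for o in obs])
r=least_squares(res,[507,12,0.17],x_scale=[10,10,.1],loss='soft_l1')
print(r.x); print(r.fun.reshape(-1,2))
p=r.x; np.save("p.npy",p)
print("rail",base2w(p,fr(.55,[0,0,220])),"hub",base2w(p,fr(.55,[-50,-50,100])),"foot",base2w(p,fr(.55,legpt(0,110,-52))))
for lean in (.55,.3,0): print("rail",lean,base2w(p,fr(lean,[0,0,220])))
for th in (0,.2,.4,.6,.8,1,1.2,1.5,1.84): print(th,"75:",base2w(p,fr(.55,legpt(th,75,-38))),"foot",base2w(p,fr(.55,legpt(th,110,-52))))
# where rail passes jaws etc
E
```

```text
[500.41   8.71   0.13]
[[-1.03 -0.46]
 [-0.65 -0.91]
 [ 0.56 -0.48]
 [ 0.26  0.48]
 [-0.32 -0.21]
 [ 0.22  0.09]
 [ 0.2   0.61]
 [-0.15 -0.54]
 [-2.62  1.26]
 [-0.21  0.49]
 [-0.43  0.46]
 [-0.63 -0.83]]
rail [614.41  23.76 217.56] hub [516.51 -39.6  141.39] foot [466.84  63.55 182.58]
rail 0.55 [614.41  23.76 217.56]
rail 0.3 [564.86  17.22 240.17]
rail 0 [500.41   8.71 250.  ]
0 75: [480.5   30.45 170.8 ] foot [466.84  63.55 182.58]
0.2 75: [472.65  30.17 158.05] foot [455.33  63.14 163.88]
0.4 75: [465.27  26.93 145.43] foot [444.51  58.4  145.37]
0.6 75: [458.65  20.88 133.44] foot [434.8   49.52 127.78]
0.8 75: [453.06  12.25 122.55] foot [426.6   36.86 111.81]
1 75: [448.72   1.38 113.21] foot [420.24  20.92  98.11]
1.2 75: [445.8  -11.29 105.79] foot [415.95   2.33  87.22]
1.5 75: [444.33 -32.56  98.86] foot [413.79 -28.86  77.07]
1.84 75: [446.98 -57.78  97.76] foot [417.68 -65.84  75.45]
```

jog_arm([
  [0, 0, 35],
  [0, 0, 35],
  [0, 0, 35],
  [16, -36, 5],
  [16, -36, 0],
  [16, -36, 0],
  [16, -36, 0],
  [16, -36, 0],
  [16, -36, 0],
  [16, -36, 0],
  [16, -36, 0],
  [16, -36, 0],
  [16, -36, 0],
  [16, -36, 0],
  [16, -36, 0],
  [16, -36, 0],
  [16, -36, 0],
  [16, -36, 0],
], yaw=[0, 0, 0, -4, -4, -4, -4, -4, -4, -4, -4, -4, -4, -4, -4, -4, -4, -4], gripper=1)

```text
t: 2.9
ee_pos: [473.7, 20.6, 307.6]
orientation: [2.095, 2.332, 0.015]
ft_force: [1.2, 0.6, -0.6]
width: 0.4
```

jog_arm([
  [4, 14, -28],
  [0, 0, -30],
  [0, 0, -30],
  [0, 0, -24],
  [0, 0, 0],
], yaw=[1.3, 0, 0, 0, 0])

```text
t: 3.32
ee_pos: [483.8, 21.8, 195.3]
orientation: [2.09, 2.324, 0.024]
ft_force: [-1.5, -0.0, -0.0]
width: 0.1
```

Run:
```python
from h import *
s=ctrl.get_image("scene"); t=ctrl.get_image("top"); w=ctrl.get_image("wrist")
a=cv2.resize(s["img"][130:260,180:350],None,fx=4.6,fy=4.6,interpolation=cv2.INTER_CUBIC)
cv2.imwrite("pics/s2.png",a)
cv2.imwrite("pics/w2.png",w["img"])
cv2.imwrite("pics/t2.png",cv2.resize(t["img"][140:280,180:330],None,fx=4.2,fy=4.2,interpolation=cv2.INTER_CUBIC))
print(ctrl.get_obs()["ee_pos"],ctrl.get_obs()["t"])
```

```text
[487.26713422  22.44737962 200.12625431] 3.4667
```

View pics/s2.png

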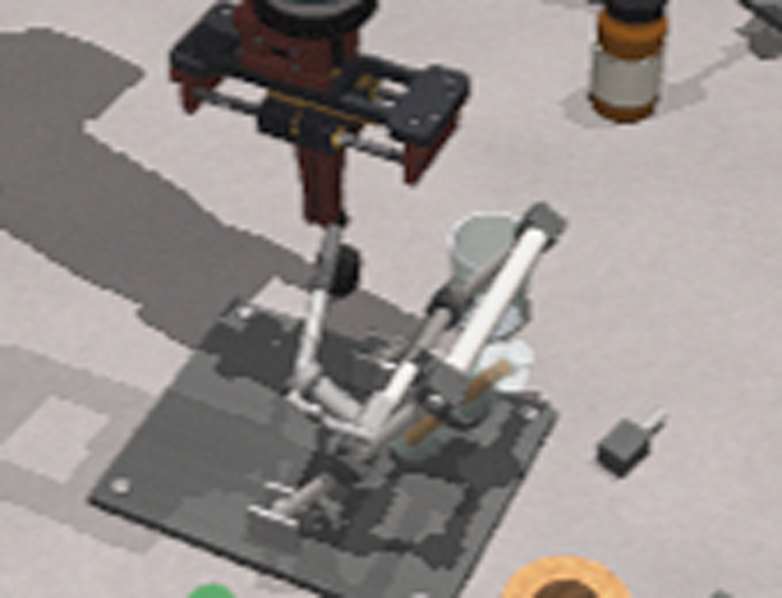

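View pics/w2.png

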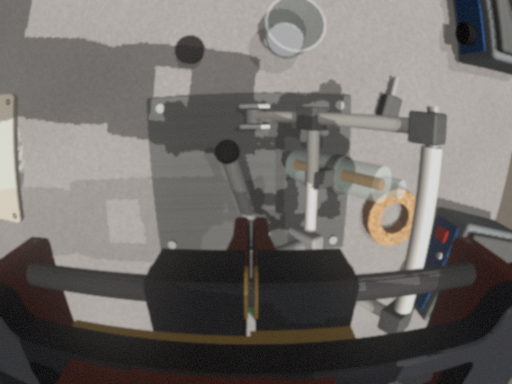

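jog_arm([
  [-6, 12, 0],
  [-4, 3, -6],
  [0, 0, -6],
  [-3, 0, -6],
  [-3, 0, -6],
], yaw=[0.8, 0, 0, 0, 0])

```text
t: 3.88
ee_pos: [477.1, 38.9, 183.0]
orientation: [2.059, 2.328, 0.05]
ft_force: [-1.0, 0.3, 0.2]
width: 0.4
```

jog_arm([
  [0, -2, -8],
  [-3, 0, -8],
  [-3, 0, -8],
  [-3, -1, -8],
  [-3, -1, -8],
], yaw=[0, 0, 0, 0, 0])

```text
t: 4.3
ee_pos: [464.3, 34.1, 139.7]
orientation: [2.059, 2.327, 0.051]
ft_force: [-2.5, 1.5, 4.8]
width: 0.6
```

jog_arm([
  [-3, -3, -8],
  [-2, -4, -8],
  [-2, -4, -8],
  [-2, -5, -7],
  [-1, -6, -5],
], yaw=[0, 0, 0, 0, 0])

```text
t: 4.72
ee_pos: [448.6, 10.7, 98.1]
orientation: [2.062, 2.333, 0.043]
ft_force: [-1.9, 1.2, 2.3]
width: -0.0
```

Run:
```python
from h import *
s=ctrl.get_image("scene"); w=ctrl.get_image("wrist")
a=cv2.resize(s["img"][130:260,180:350],None,fx=4.6,fy=4.6,interpolation=cv2.INTER_CUBIC)
cv2.imwrite("pics/s3.png",a)
cv2.imwrite("pics/w3.png",w["img"])
o=ctrl.get_obs();print(o["ee_pos"],o["ft_force"],o["t"])
```

```text
[449.1762457   10.28811616  98.16272952] [-0.81829835  0.09039462  0.03301955] 4.8167
```

View pics/s3.png

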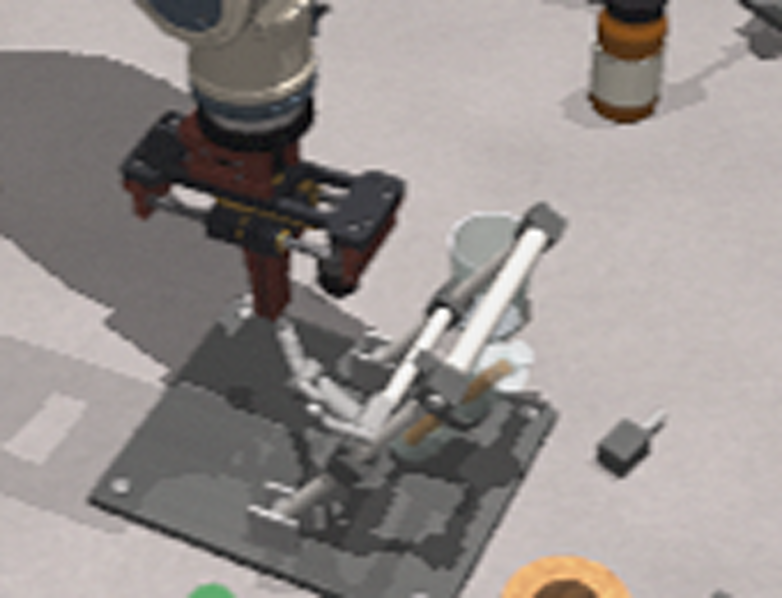

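View pics/w3.png

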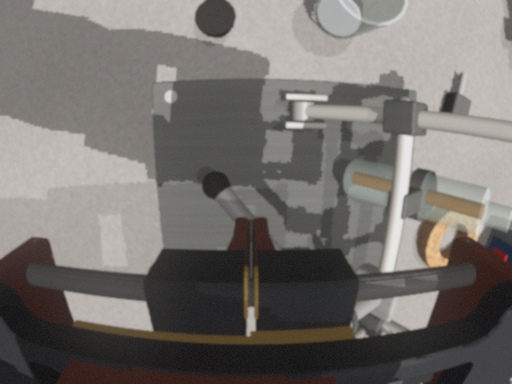

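jog_arm([
  [-1, -8, -4],
  [0, -8, -2],
  [0, -8, 0],
  [0, -8, 0],
  [0, -6, 0],
  [0, 0, 0],
  [0, 0, 0],
], yaw=[0, 0, 0, 0, 0, 0, 0])

```text
t: 5.4
ee_pos: [452.3, -33.4, 92.8]
orientation: [2.061, 2.325, 0.05]
ft_force: [0.3, -0.1, 0.8]
width: 0.3
```

Run:
```python
from h import *
s=ctrl.get_image("scene"); w=ctrl.get_image("wrist")
a=cv2.resize(s["img"][130:260,180:350],None,fx=4.6,fy=4.6,interpolation=cv2.INTER_CUBIC)
cv2.imwrite("pics/s4.png",a)
cv2.imwrite("pics/w4.png",w["img"])
o=ctrl.get_obs();print(o["ee_pos"],o["ft_force"],o["t"])
```

```text
[452.18934345 -32.94469655  92.80590867] [-0.84575685  0.18522098 -0.01952411] 5.5
```

View pics/s4.png

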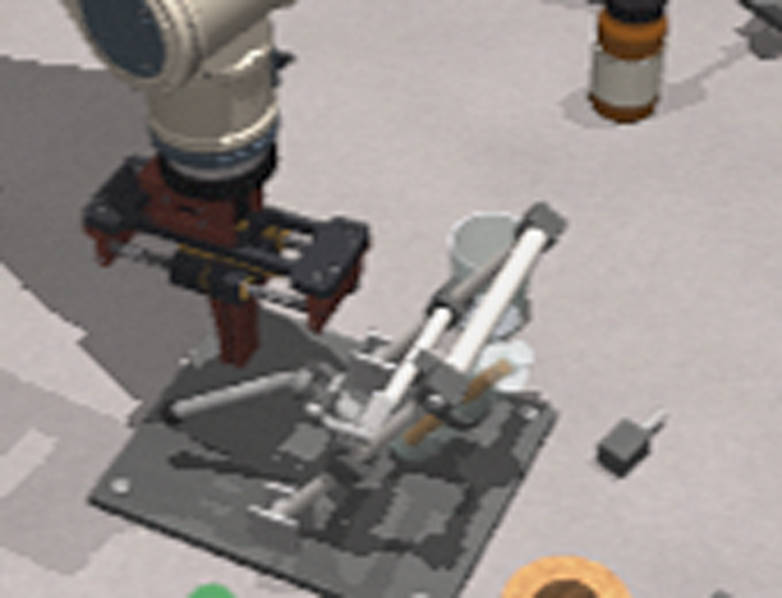

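View pics/w4.png

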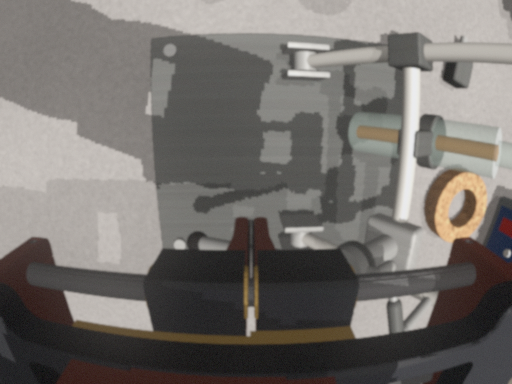

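Run:
```python
from h import *
s=ctrl.get_image("scene"); p=np.load("p.npy")
for th in (1.5,1.72,1.84): 
    print(th,(proj(s,base2w(p,fr(.55,legpt(th,110,-52))))-[180,130])*4.6)
print([((u-[180,130])*4.6,c) for u,c in px(s,"leg_foot")])
```

```text
1.5 [199.07511547 374.27475588]
1.72 [180.93766859 398.85170375]
1.84 [172.16002799 411.24370674]
[(array([168.2496 , 423.15584]), 0.7)]
```

jog_arm([
  [0, 10, 20],
  [0, 10, 30],
  [0, 0, 40],
  [0, 0, 40],
  [0, 10, 40],
  [10, 10, 30],
  [15, 10, 0],
  [20, 10, 0],
], yaw=[0, 0, 0, 0, 0, 0, 0, 0], gripper=0)

```text
t: 6.27
ee_pos: [490.4, 31.7, 302.0]
orientation: [2.06, 2.333, 0.046]
ft_force: [0.3, -0.2, 0.4]
width: 50.5
```

jog_arm([
  [30, 0, 0],
  [30, 0, 0],
  [30, -2, 0],
  [20, -2, -10],
  [8, -2, -20],
  [0, 0, -5],
  [0, 0, 0],
], yaw=[0, 0, 0, 0, 0, 0, 0], gripper=0)

```text
t: 6.85
ee_pos: [617.1, 31.9, 269.2]
orientation: [2.047, 2.337, 0.056]
ft_force: [-0.3, -0.5, 0.5]
width: 87.8
```

Run:
```python
from h import *
np.set_printoptions(precision=3,suppress=True)
s=ctrl.get_image("scene"); w=ctrl.get_image("wrist")
a=cv2.resize(s["img"][130:260,180:350],None,fx=4.6,fy=4.6,interpolation=cv2.INTER_CUBIC)
cv2.imwrite("pics/s5.png",a)
cv2.imwrite("pics/w5.png",w["img"])
o=ctrl.get_obs();print(o["ee_pos"],o["orientation"],o["width"],o["t"])
K,R,t=[np.array(w[k]) for k in "KRt"]; t=t.ravel()
def wp(X):
    c=R@X+t; th=np.arctan2(np.hypot(c[0],c[1]),c[2]); d=c[:2]/np.hypot(*c[:2])
    return K[:2,2]+d*th*np.array([K[0,0],K[1,1]])
p=np.load("p.npy")
for y in (-67,0,67): print("rail",y,wp(base2w(p,fr(.55,[0,y,220]))))
print("pinch",wp(o["ee_pos"]+[0,0,19]),[ (u,c) for u,c in px(w,"rail")])
from scipy.spatial.transform import Rotation
print(Rotation.from_rotvec(o["orientation"]).as_matrix())
```

```text
[616.827  31.838 270.319] [2.046 2.336 0.057] 87.84788625669312 6.95
rail -67 [243.087 269.315]
rail 0 [242.453 202.863]
rail 67 [242.069 125.325]
pinch [250.475 226.209] [(array([243.712, 207.206]), 0.64)]
[[-0.132  0.99   0.051]
 [ 0.991  0.132  0.005]
 [-0.002  0.051 -0.999]]
```

View pics/s5.png

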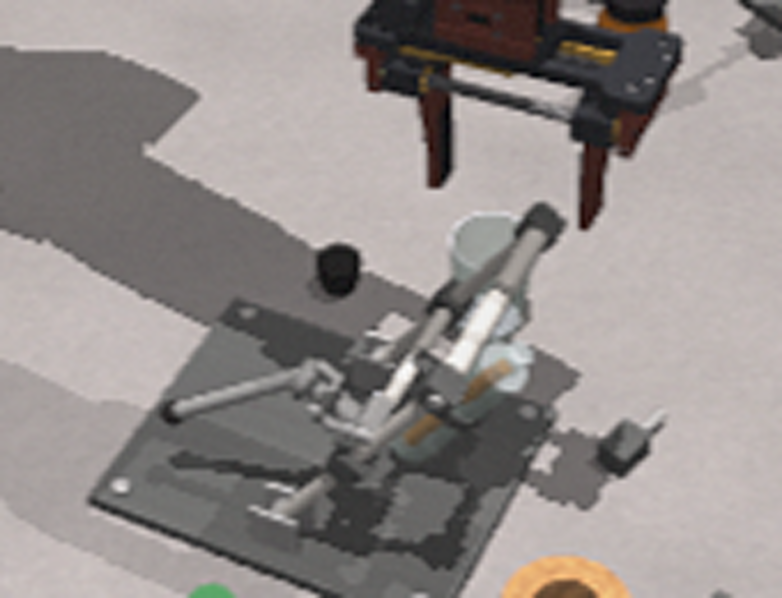

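View pics/w5.png

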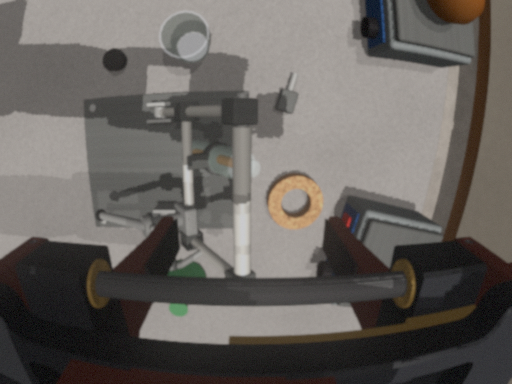

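jog_arm([
  [-1, -4, -22],
  [0, -4, -22],
  [0, 0, -18],
  [0, 0, -8],
  [0, 0, 0],
], yaw=[0, 0, 0, 0, 0])

```text
t: 7.42
ee_pos: [616.4, 24.3, 207.2]
orientation: [2.039, 2.33, 0.071]
ft_force: [-0.5, -1.0, -0.3]
width: 88.0
```

jog_arm([
  [-1, 0, -8],
  [0, 0, -1],
  [0, 0, 0],
], yaw=[0, 0, 0])

```text
t: 7.67
ee_pos: [616.2, 24.7, 200.9]
orientation: [2.036, 2.328, 0.075]
ft_force: [0.0, 0.6, 0.6]
width: 87.9
```

jog_arm([
  [0, 0, 0],
  [0, 0, 0],
  [0, 0, 0],
  [0, 0, 0],
  [0, 0, 0],
  [0, 0, 0],
  [0, 0, 0],
  [0, 0, 0],
], yaw=[0, 0, 0, 0, 0, 0, 0, 0], gripper=1)

```text
t: 8.33
ee_pos: [618.2, 24.9, 204.2]
orientation: [2.033, 2.325, 0.081]
ft_force: [-0.6, 0.2, 0.3]
width: 37.9
```

jog_arm([
  [-1, 0, -5],
  [-1, 0, -2],
  [0, 0, -0.5],
  [0, 0, -0.5],
  [0, 0, -0.5],
  [0, 0, -0.5],
], yaw=[0, 0, 0, 0, 0, 0])

```text
t: 8.83
ee_pos: [615.5, 24.9, 193.7]
orientation: [2.034, 2.326, 0.08]
ft_force: [0.2, 0.6, 0.1]
width: 0.6
```

Run:
```python
from h import *
np.set_printoptions(precision=3,suppress=True)
s=ctrl.get_image("scene"); w=ctrl.get_image("wrist");t=ctrl.get_image("top")
a=cv2.resize(s["img"][130:260,180:350],None,fx=4.6,fy=4.6,interpolation=cv2.INTER_CUBIC)
cv2.imwrite("pics/s6.png",a)
cv2.imwrite("pics/w6.png",w["img"])
o=ctrl.get_obs();print(o["ee_pos"],o["orientation"],o["width"],o["t"],o["ft_force"])
```

```text
[615.604  24.903 193.827] [2.034 2.326 0.08 ] 0.6859966661317929 8.9833 [-0.185 -0.839 -0.156]
```

View pics/s6.png

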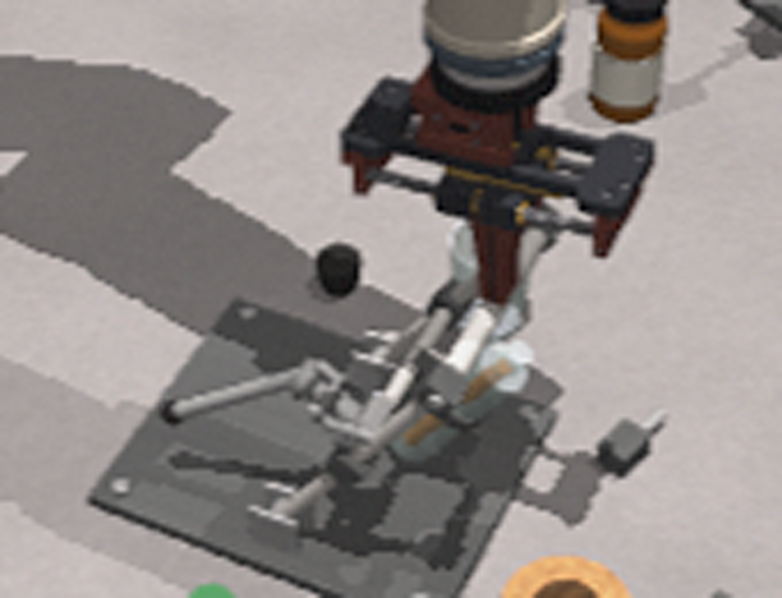

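View pics/w6.png

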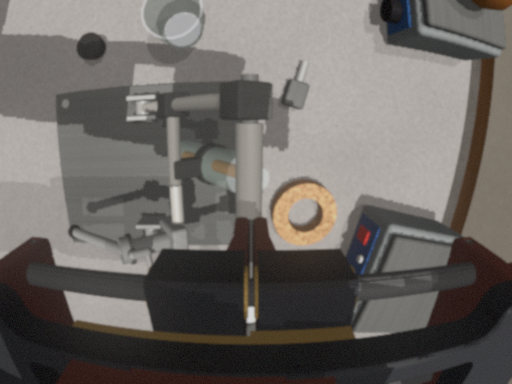

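Run:
```python
from h import *
from scipy.spatial.transform import Rotation
np.set_printoptions(precision=1,suppress=True)
s=ctrl.get_image("scene");w=ctrl.get_image("wrist"); t=ctrl.get_image("top")
p=np.load("p.npy");o=ctrl.get_obs()
f=lambda X:(proj(s,X)-[180,130])*4.6
g=lambda X:(proj(t,X)-[180,120])*5
for y in (-67,0,67): print("rail",y,f(base2w(p,fr(.55,[0,y,220]))),g(base2w(p,fr(.55,[0,y,220]))))
print("tcp",f(o["ee_pos"]),g(o["ee_pos"]))
a=cv2.resize(s["img"][150:225,240:340],None,fx=8,fy=8,interpolation=cv2.INTER_CUBIC)
cv2.imwrite("pics/s7.png",a)
a=cv2.resize(t["img"][120:240,180:330],None,fx=5,fy=5,interpolation=cv2.INTER_CUBIC)
cv2.imwrite("pics/t7.png",a)
a=cv2.resize(w["img"][60:300,100:400],None,fx=2.5,fy=2.5,interpolation=cv2.INTER_CUBIC)
cv2.imwrite("pics/w7.png",a)
```

```text
rail -67 [452.2 370.4] [429.5 239.2]
rail 0 [494.6 299.9] [315.3 263.8]
rail 67 [534.2 234. ] [200.7 288.5]
tcp [495.2 325.6] [314.5 272.2]
```

View pics/s7.png

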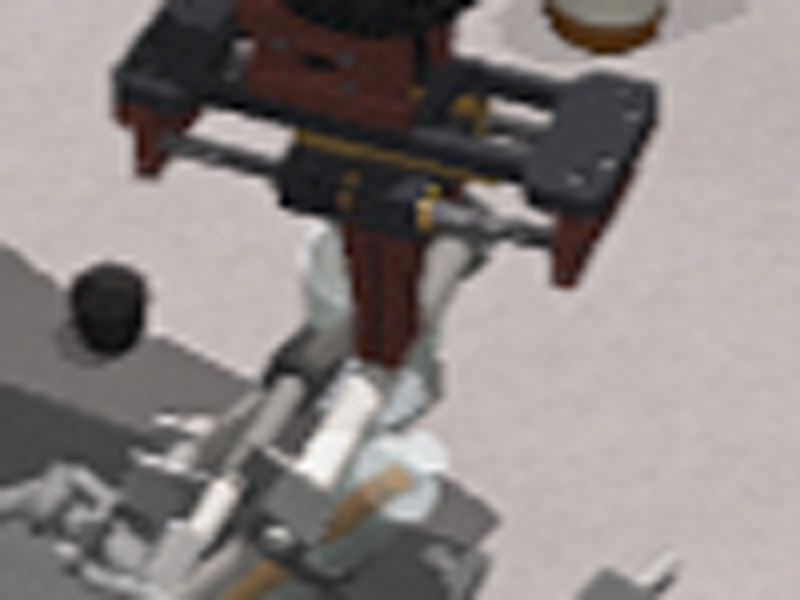

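View pics/t7.png

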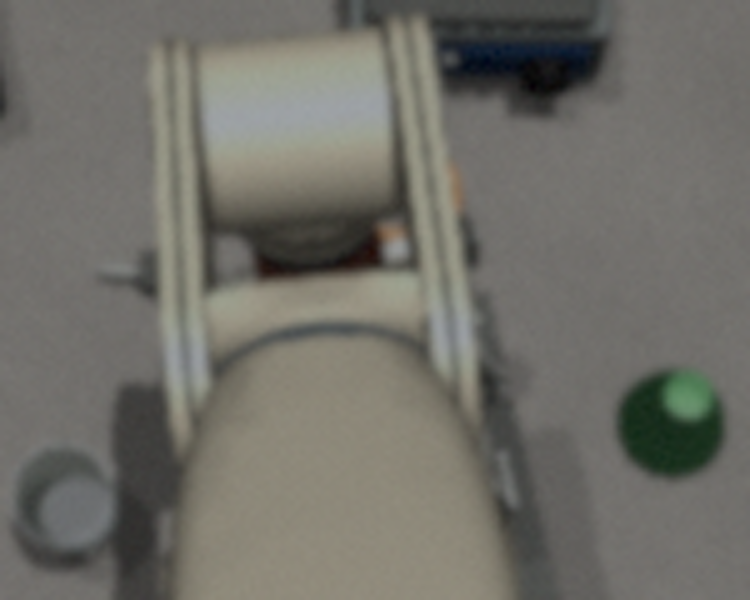

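View pics/w7.png

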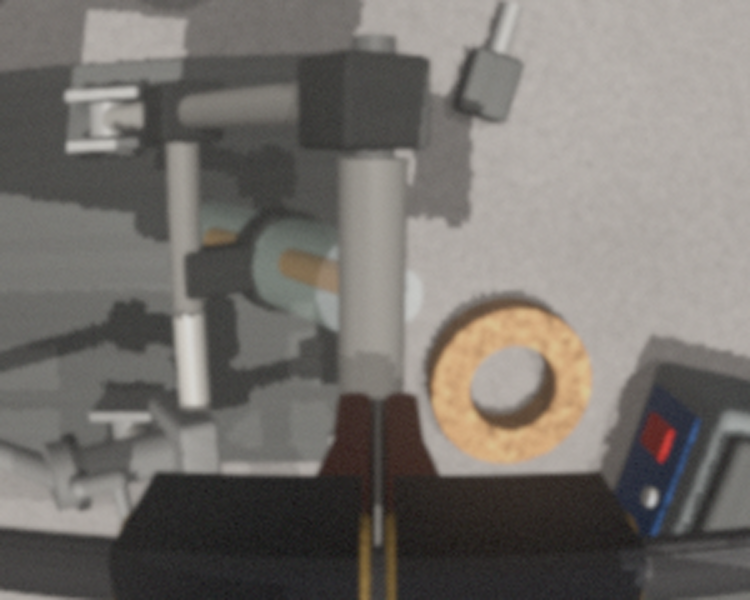

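Run:
```python
from h import *
np.set_printoptions(precision=1,suppress=True)
s=ctrl.get_image("scene")
f=lambda X:(proj(s,np.array(X))-[180,130])*4.6
for X in ([449.2,10.3,98.2],[452.2,-33,92.8],[616.8,31.8,270.3],[616.8-44,31.8-6,270.3],[616.8+44,31.8+6,270.3],[487.3,22.4,200.1]): print(X,f(X))
```

```text
[449.2, 10.3, 98.2] [271.7 339.5]
[452.2, -33, 92.8] [239.7 385. ]
[616.8, 31.8, 270.3] [509.  233.3]
[572.8, 25.8, 270.3] [442.7 212.2]
[660.8, 37.8, 270.3] [576.6 254.9]
[487.3, 22.4, 200.1] [325.6 244.8]
```

```bash
python3 - <<'E'
from h import *
E
ls; python3 -c "
import workcell;print(workcell.ctrl.pinch_z)"
```

```text
h.py
p.npy
pics
18.700000000000003
```

```bash
cat >> h.py <<'E'
def wp(w,X):
    K,R,t=[np.array(w[k]) for k in "KRt"]; t=t.ravel()
    c=R@np.array(X)+t; r=np.hypot(c[0],c[1]); th=np.arctan2(r,c[2])
    return K[:2,2]+c[:2]/r*th*np.array([K[0,0],K[1,1]])
E
python3 - <<'E'
from h import *
from scipy.spatial.transform import Rotation
np.set_printoptions(precision=1,suppress=True)
w=ctrl.get_image("wrist"); s=ctrl.get_image("scene");o=ctrl.get_obs();p=np.load("p.npy")
R=Rotation.from_rotvec(o["orientation"]).as_matrix()
print(o["ee_pos"],"campos",-np.array(w["R"]).T@np.array(w["t"]).ravel(), w["K"])
for x in (-10,0,10):
  for z in (0,-10,-20,-30): print(x,z,wp(w,o["ee_pos"]+R@[x,0,z]),(proj(s,o["ee_pos"]+R@[x,0,z])-[240,150])*8)
for y in (0,67): print("rail",wp(w,base2w(p,fr(.55,[0,y,220]))))
for y in (40,):
  for dx in(-8,8): print("railw",wp(w,base2w(p,fr(.55,[0,y,220])+[dx,0,0])))
for c in ([-140,110,12],[130,110,12]): print("corner",wp(w,base2w(p,c)))
E
```

```text
[615.6  24.9 193.9] campos [593.1  95.7 388.3] [[297.3   0.  250.8]
 [  0.  297.3 189.4]
 [  0.    0.    1. ]]
-10 0 [248.9 228.4] [370.7 423.9]
-10 -10 [248.8 234.1] [370.3 404.3]
-10 -20 [248.7 240.4] [369.9 384.5]
-10 -30 [248.7 247.2] [369.5 364.5]
0 0 [248.9 215.3] [381.2 406.2]
0 -10 [248.8 220.5] [380.9 386.6]
0 -20 [248.7 226.2] [380.5 366.8]
0 -30 [248.6 232.5] [380.1 346.8]
10 0 [248.9 201.6] [391.6 388.7]
10 -10 [248.8 206.3] [391.3 369.1]
10 -20 [248.7 211.4] [391.  349.3]
10 -30 [248.6 217. ] [390.7 329.3]
rail [249.2 230. ]
rail [249.4 120.8]
railw [235.7 167.2]
railw [262.9 166.8]
corner [55.2 94.2]
corner [250.2  80.3]
```

Run:
```python
from h import *
w=ctrl.get_image("wrist")
cv2.imwrite("pics/w8.png",cv2.resize(w["img"][180:270,190:310],None,fx=6,fy=6,interpolation=cv2.INTER_CUBIC))
```

```text
(no output)
```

View pics/w8.png

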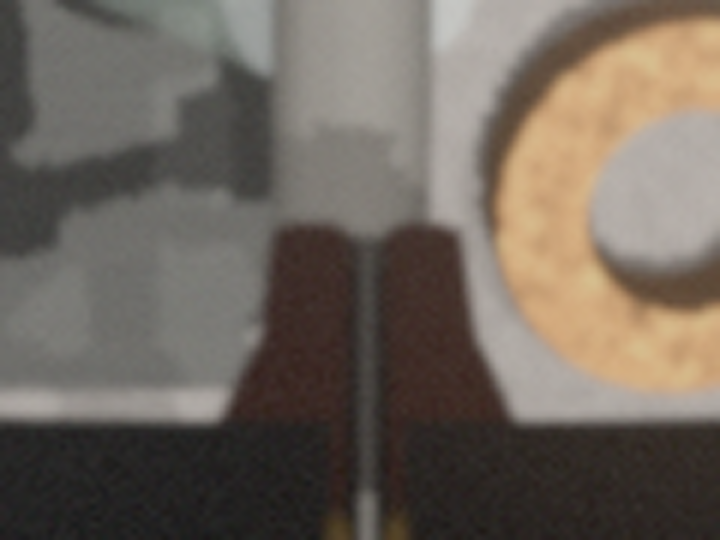

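jog_arm([
  [0, 0, 4],
  [0, 0, 0],
  [0, 0, 0],
  [0, 0, 0],
  [0, 0, 0],
  [0, 0, 0],
  [0, 0, 0],
  [0, 0, 0],
  [0, 0, 0],
], yaw=[0, 0, 0, 0, 0, 0, 0, 0, 0], gripper=0)

```text
t: 10.08
ee_pos: [615.7, 24.9, 198.6]
orientation: [2.034, 2.325, 0.08]
ft_force: [0.2, -0.7, 0.7]
width: 57.1
```

jog_arm([
  [-1, 0, -8],
  [0, 0, -8],
  [-1, 0, -8],
  [0, 0, -4],
  [0, 0, -1],
], yaw=[0, 0, 0, 0, 0])

```text
t: 10.5
ee_pos: [613.0, 24.9, 166.2]
orientation: [2.034, 2.326, 0.08]
ft_force: [-1.2, -0.7, -1.1]
width: 87.3
```

Run:
```python
from h import *
from scipy.spatial.transform import Rotation
np.set_printoptions(precision=1,suppress=True)
w=ctrl.get_image("wrist"); s=ctrl.get_image("scene");o=ctrl.get_obs();p=np.load("p.npy")
R=Rotation.from_rotvec(o["orientation"]).as_matrix()
print(o["ee_pos"],R,o["ft_force"],o["width"])
for y in (-44,0,44):
  for z in (0,-30): print(y,z,wp(w,o["ee_pos"]+R@[0,y,z]),(proj(s,o["ee_pos"]+R@[0,y,z])-[240,150])*8)
cv2.imwrite("pics/w9.png",cv2.resize(w["img"][100:300,100:400],None,fx=2.5,fy=2.5,interpolation=cv2.INTER_CUBIC))
cv2.imwrite("pics/s9.png",cv2.resize(s["img"][150:225,240:340],None,fx=8,fy=8,interpolation=cv2.INTER_CUBIC))
```

```text
[613.2  24.9 166.7] [[-0.1  1.   0.1]
 [ 1.   0.1  0. ]
 [-0.   0.1 -1. ]] [1.  1.2 0.4] 87.5862535633678
-44 0 [187.1 215.2] [264.2 423.6]
-44 -30 [177.5 232. ] [261.3 366. ]
0 0 [249.3 215.6] [371.9 454.1]
0 -30 [249.  232.9] [370.6 396.4]
44 0 [311.5 215.2] [481.9 485.4]
44 -30 [320.7 232.1] [482.4 427.5]
```

View pics/w9.png

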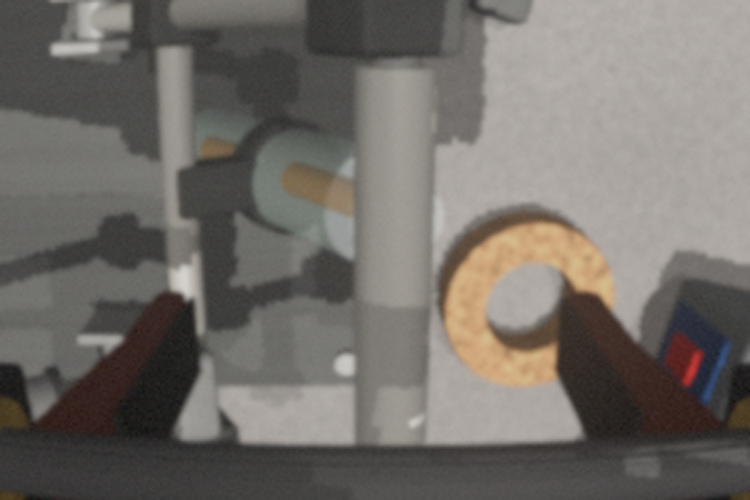

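View pics/s9.png

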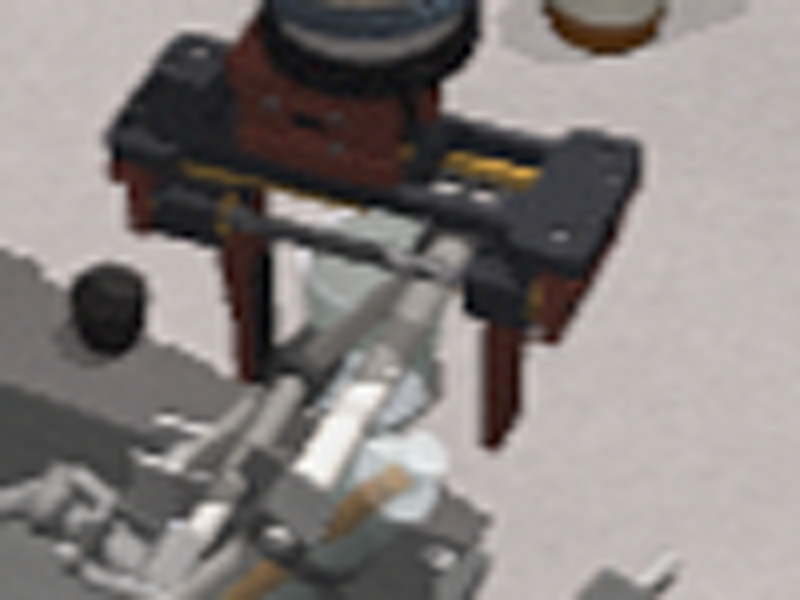

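jog_arm([
  [0, 0, 1],
  [0, 0, 0],
  [0, 0, 0],
  [0, 0, 0],
  [0, 0, 0],
  [0, 0, 0],
  [0, 0, 0],
  [0, 0, 0],
  [0, 0, 0],
  [0, 0, 0],
  [0, 0, 0],
  [0, 0, 0],
  [0, 0, 0],
  [0, 0, 0],
], yaw=[0, 0, 0, 0, 0, 0, 0, 0, 0, 0, 0, 0, 0, 0], gripper=1)

```text
t: 11.77
ee_pos: [615.6, 25.1, 169.7]
orientation: [2.032, 2.322, 0.086]
ft_force: [1.7, -0.4, -1.0]
width: 15.4
```

jog_arm([
  [-5, -0.6, 2.8],
  [-5, -0.6, 2.8],
  [-5, -0.6, 2.6],
  [-5, -0.6, 2.5],
  [-5, -0.6, 2.3],
  [-5, -0.6, 2.3],
  [-5, -0.7, 2],
  [-5, -0.7, 2],
], yaw=[0, 0, 0, 0, 0, 0, 0, 0])

```text
t: 12.43
ee_pos: [572.3, 19.6, 190.4]
orientation: [2.031, 2.321, 0.087]
ft_force: [3.0, 0.4, -4.2]
width: 15.6
```

jog_arm([
  [-6, -0.8, 2],
  [-6, -0.8, 1.8],
  [-6, -0.8, 1.6],
  [-6, -0.8, 1.4],
  [-6, -0.8, 1.2],
  [-6, -0.8, 1],
  [-6, -0.8, 0.8],
  [-6, -0.8, 0.6],
], yaw=[0, 0, 0, 0, 0, 0, 0, 0])

```text
t: 13.1
ee_pos: [518.0, 12.8, 201.7]
orientation: [2.032, 2.322, 0.086]
ft_force: [1.4, 0.3, -4.7]
width: 15.2
```

Run:
```python
from h import *
s=ctrl.get_image("scene"); w=ctrl.get_image("wrist")
cv2.imwrite("pics/s10.png",cv2.resize(s["img"][130:260,180:350],None,fx=4.6,fy=4.6,interpolation=cv2.INTER_CUBIC))
o=ctrl.get_obs();print(o["ee_pos"],o["ft_force"],o["width"])
```

```text
[517.64189275  12.80334231 201.77372857] [ 2.16586751  1.94927549 -4.3722961 ] 15.31574265997651
```

View pics/s10.png

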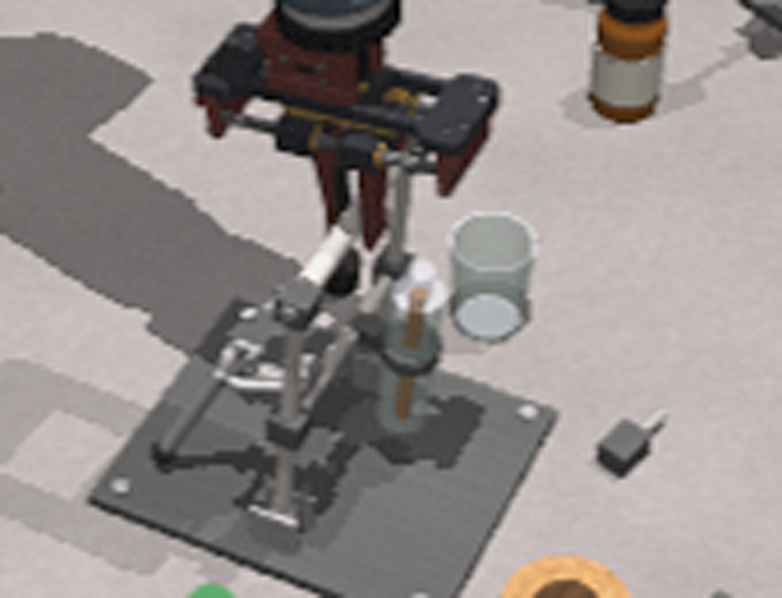

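jog_arm([
  [-4, -0.5, 0.4],
  [-4, -0.5, 0.3],
  [-4, -0.5, 0.2],
  [-2, -0.3, 0],
], yaw=[0, 0, 0, 0])

```text
t: 13.53
ee_pos: [502.8, 10.9, 202.4]
orientation: [2.033, 2.323, 0.086]
ft_force: [3.4, 1.8, -3.9]
width: 15.5
```

jog_arm([
  [-2, -0.3, 0],
  [-2, -0.3, 0],
  [-2, -0.3, 0],
], yaw=[0, 0, 0])

```text
t: 13.78
ee_pos: [499.2, 10.5, 202.6]
orientation: [2.03, 2.319, 0.094]
ft_force: [14.7, 4.3, -16.3]
width: 15.4
```

jog_arm([
  [0, 0, -1],
  [0, 0, -1],
  [0, 0, -0.5],
  [0, 0, -0.5],
  [0, 0, -0.5],
], yaw=[0, 0, 0, 0, 0])

```text
t: 14.2
ee_pos: [503.7, 11.0, 202.3]
orientation: [2.025, 2.313, 0.105]
ft_force: [3.0, 2.2, 3.1]
width: 14.9
```

Run:
```python
from h import *
np.set_printoptions(precision=2,suppress=True)
p=np.load("p.npy")
for i in range(3):
    s=ctrl.get_image("scene");o=ctrl.get_obs();print(o["t"],o["ee_pos"],o["ft_force"],o["width"],o["qvel"])
f=lambda X:(proj(s,X)-[180,130])*4.6
for L in (0,.07): print(L,"rail ends",[f(base2w(p,fr(L,[0,y,220]))) for y in(-67,67)],"foot",f(base2w(p,fr(L,legpt(1.84,110,-52)))),"foot z",fr(L,legpt(1.84,110,-52))[2])
cv2.imwrite("pics/s11.png",cv2.resize(s["img"][130:260,180:350],None,fx=4.6,fy=4.6,interpolation=cv2.INTER_CUBIC))
w=ctrl.get_image("wrist"); cv2.imwrite("pics/w11.png",w["img"])
```

```text
14.25 [503.82  11.05 202.36] [2.3  1.6  2.75] 15.096489959443895 [-0. -0.  0.  0.  0. -0.]
14.3 [503.83  11.05 202.36] [3.2  2.14 4.97] 15.185767199859395 [-0. -0. -0.  0. -0.  0.]
14.35 [503.83  11.03 202.35] [2.42 2.42 5.98] 15.199853526684299 [-0.  0. -0. -0. -0. -0.]
0 rail ends [array([282.54, 275.31]), array([374.87, 145.82])] foot [164.34 457.61] foot z 20.78059837964696
0.07 rail ends [array([305.02, 283.57]), array([396.17, 153.18])] foot [163.19 450.89] foot z 27.93734712030846
```

View pics/s11.png

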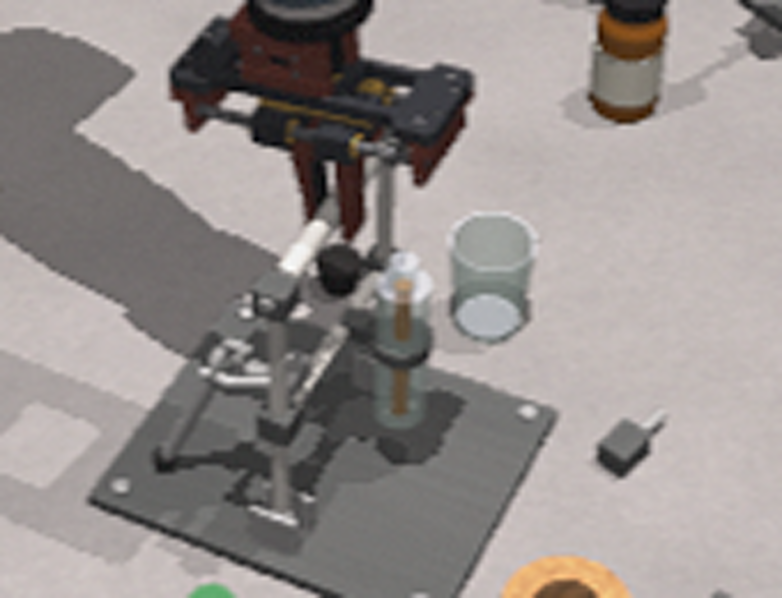

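View pics/w11.png

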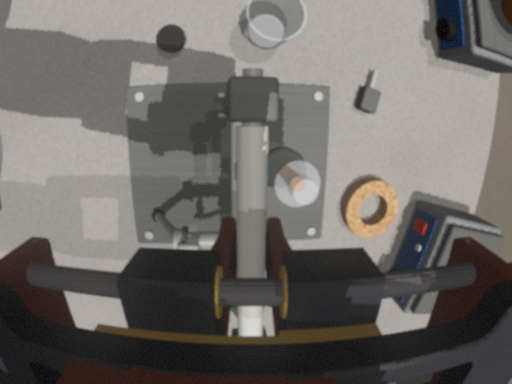

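jog_arm([
  [-2.5, -0.3, 0],
  [-1.5, -0.2, -0.5],
  [-1, 0, -0.5],
  [-1, 0, -0.5],
  [-1, 0, -0.5],
], yaw=[0, 0, 0, 0, 0])

```text
t: 14.82
ee_pos: [501.4, 10.7, 202.4]
orientation: [2.02, 2.306, 0.117]
ft_force: [6.6, 2.7, 1.9]
width: 15.3
```

Run:
```python
from h import *
np.set_printoptions(precision=2,suppress=True)
for i in range(6):
    s=ctrl.get_image("scene");o=ctrl.get_obs();print(o["t"],o["ee_pos"],o["ft_force"],o["width"],o["orientation"])
```

```text
14.8667 [501.38  10.7  202.44] [7.34 2.03 1.74] 15.006143235351377 [2.02 2.31 0.12]
14.9167 [501.36  10.68 202.42] [6.82 1.8  1.69] 15.386748290270932 [2.02 2.31 0.12]
14.9667 [501.36  10.7  202.42] [7.01 2.02 1.99] 15.396846684730805 [2.02 2.31 0.12]
15.0167 [501.37  10.7  202.42] [5.51 1.55 2.06] 15.07726670134264 [2.02 2.31 0.12]
15.0667 [501.39  10.68 202.43] [6.68 1.56 2.6 ] 15.136977295595038 [2.02 2.31 0.12]
15.1167 [501.37  10.69 202.43] [6.03 2.4  2.26] 15.34792813468088 [2.02 2.31 0.12]
```

Run:
```python
from h import *
print(ctrl.close_job())
```

```text
the job is handed in; nothing more can be done
None
```

The kickstand is down and the frame is upright. I handed the job in at about 15 s with the gripper still holding the top rail. No verdict is reported, so the results below come from my own checks.

**What I did:**
- With the fingers shut, I pushed the folded kickstand down over centre while the frame still leaned. It snapped down, and its foot appeared where the model puts it at 1.84 rad. The detector's own foot point was about 2 to 3 pixels off that.
- I then gripped the rail and carried it along its arc. The force rose to about 15 N when the foot met the plate, and I eased back to a light push.

**Last checks:**
- **Position and grip:** the tool stayed steady at about (501, 11, 202) mm. The opening was about 15 mm on the 16 mm rail, and the push against the stop was about 6 to 7 N.
- **Lean:** roughly 0 to 0.02 rad, judged from the tool position and the camera picture. The foot was where it should be for 0 rad.
- **Bystanders:** those in view in the last pictures looked unmoved.

**What failed or disagreed:**
- **First grasp:** it shut on air just above the rail. The pictures showed the fingertips about 25 to 30 mm behind the reported TCP, so I opened, went deeper and gripped again.
- **Tool tilt:** the tool drifted to a slight tilt of under 0.1 rad and crept upward during rows with no movement. I corrected the upward creep and left the tilt, which did not affect the hold.

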